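Fetch the grease jar from behind the bottles for weighing

ROBOT

A 6-joint arm with a two-finger parallel gripper is mounted at the origin on the work surface. World frame = base frame: x ahead of the robot, y to its left, z up, the work surface at z = 0. Lengths are in mm, angles in degrees, forces in N, time in s.
With the tool pointing down it reaches from about 350 to 975 mm from the base axis. Payload 4.9 kg.
Tool frame: the origin (TCP) lies midway between the tips of the shut fingers; the grasp point (between the pads) lies 19 mm behind it; z points along the fingers, y is the line along which they close (so a half turn about z gives the same grasp; the last joint's range is limited). The gripper opens to 85 mm and grips with 20 to 120 N. Pads are 22 mm wide; open, the fingers measure 114 mm over their backs; the gripper's body (76 mm by 85 mm) begins 54 mm behind the grasp point. The pads swing forward as they close: fully open they stand 13 mm farther back than shut.
Start: joints at [66.406, 3.019, 92.412, -0, 84.569, -6.818], TCP at [180.386, 598.383, 231.304] pointing down, gripper open.
Joint ranges: [-172.51, 172.51], [-57.92, 126.97], [3.15, 148.05], [-58.71, 238.71], [5.1, 150.11], [-179.66, 179.66]. Speed limits (degrees/s): [147.25, 147.25, 180, 180, 180, 180].

INTERFACE

Orientations are given as a 3x3 rotation matrix whose columns are the frame's x, y, z axes.
In Python, from workcell import ctrl gives the robot as it stands. The module is installed in compiled form; this text tells all that it offers.
- The arm moves only by the shell command python3 -m pendant 'ROWS' [OPENING]. ROWS is JSON, one flat list of numbers, 6 for each row, row after row: the shift along the tool's x, y, z each as a share of 40 mm, from -1 to 1, then the turn, a rotation vector about the tool's x, y, z each as a share of 4 degrees, from -1 to 1. A call has 1 to 12 rows; each row shifts and turns the commanded pose from where the row before left it, along the tool's axes as they then stand; what a row does not reach is not made up. A row lasts 1/12 s, in which the tool goes at most 41.7 mm and 7.16 degrees, less where a joint would pass 70% of its speed; a pose out of reach is approached as far as the arm can. A call with a number of a shift or a turn outside -1 to 1 is refused whole. A call with a gripper value outside its range is refused whole. OPENING is the finger opening in mm, from 0 to 85.4, set as the call begins (- or left out, the last holds). The fingers move at their own pace and stop on an object; the grip force is fixed at half the most. Time passes only in rows, so rows that do not move let the fingers close. It gives the time, the measured TCP pose, the force, the opening and the grip force at its end, in the units of the state.
- ctrl.get_obs(): the state, without advancing time (a new reading comes with each control period).
- ctrl.read_camera(name): name is "scene" or "top"; returns the picture (420x560x3 uint8, red, green, blue); there is no depth.
- ctrl.camera_model(name): a dict with "fx", "fy", "cx", "cy" (pixels), "k1" (the pictures are not rectified: a ray, as slopes to the right and down, at radius r is drawn at 1 + k1 r^2 times it, then the intrinsics apply), "extrinsics" (4x4, takes a point from world to camera coordinates). Camera axes: x right, y up, looking along -z (the intrinsics and any distortion apply to the point x, -y, -z); pixel columns grow to the right and rows downward; lengths in mm; the calibration is good to about 2 mm. A picture is of the moment at which its call begins. camera_model takes no time and is no camera call.
- ctrl.sign_off(): hands the job in; it is judged then, once.
The state is a dict: "clock": time; "joint_pos": joint angles; "qvel": joint speeds; "effort": joint torques, N m; "ee_pos": TCP position; "ee_rot": TCP orientation; "ft_force": force on the tool from outside, world axes, zero at the start; "torque": the same for the moment, N m; "opening": finger opening in mm; "grip_force": force on a finger pad.
Only numpy, scipy, OpenCV 4.12 (cv2) and the standard library are available. Lean on these libraries where they do the work, as an engineer would, in place of code of your own. Each camera call takes 0.05 s, during which the arm holds its last target. There are 200 camera calls.

TASK

The short white jar with the orange lid stands at the back of the open blue bin, hemmed in by three taller bottles: first move all three bottles out onto the black tray, so that they stand there together, then take the jar and stand it in the middle of the scale's round pan. After that put each bottle back in the bin on the very spot where it stood at the start, all standing freely, with the jar left on the scale. Keep bottles and jar upright throughout, set them down rather than dropping them, and leave the orange screwdriver and the two pale-blue valve bodies alone.

Things in the scene. Friction and masses are not known exactly. Their poses are not given: they have to be found in the camera images.
- bottle_red: upright closed bottle, white with a red label, screw cap red; total height 142 mm: round body 50 mm diameter up to 92 mm height, sloping shoulder, then the cap, 38 mm diameter, from 110 to 142 mm height; about 170 g. Origin: centre of its underside; z up its axis
- bottle_black: upright closed bottle, yellow with a paper label, screw cap black; total height 142 mm: round body 50 mm diameter up to 92 mm height, sloping shoulder, then the cap, 38 mm diameter, from 110 to 142 mm height; about 170 g. Origin: centre of its underside; z up its axis
- bottle_green: upright closed bottle, light grey with a green label, screw cap green; total height 142 mm: round body 50 mm diameter up to 92 mm height, sloping shoulder, then the cap, 38 mm diameter, from 110 to 142 mm height; about 170 g. Origin: centre of its underside; z up its axis
- jar: squat closed jar, white, with an orange screw lid; total height 50 mm: body 49 mm diameter, lid 52 mm diameter from 34 to 50 mm height; about 120 g. Origin: centre of its underside; z up its axis. In the rear half of the bin, 5 to 10 mm from a bottle on its left, right and front each; there is room for a gripper only when they are gone
- bin: blue open-fronted stacking bin, fixed: 148 mm deep (x), 212 mm wide (y), walls and floor 4 mm thick; back wall (+x) and rear of the side walls 65 mm high, sides sloping down to a 33 mm front lip (-x). Origin: centre of its underside, floor inside 4 mm above. The jar's side is 12 to 16 mm from the back wall: grip it with the fingers closing along the bin's y
- tray: black shallow tray, fixed: 190 mm square, 4 mm walls 12 mm high, floor inside 4 mm above its underside. Origin: centre of its underside; x, y along its sides. At the start it is empty
- scale: bench scale, fixed: white housing 156 mm wide (y), from 121 mm in front (-x, grey panel with display) to 74 mm behind the origin, 36 mm high; round steel pan 120 mm diameter, its flat top 50 mm above the bench. Origin: on the bench, straight below the pan's centre; z up
- driver: bystander: orange and black electric screwdriver lying across the far side of the mat, 208 mm long, 40 mm high; origin: on the mat below its handle; x towards its bit
- valve_left: bystander on the left (+y) half of the mat: small pale-blue plastic valve body, 54 mm over its two side ports, 38 mm high, standing; origin: centre of its underside
- valve_right: bystander on the right (-y) half of the mat: small pale-blue plastic valve body, 54 mm over its two side ports, 38 mm high, standing; origin: centre of its underside
There are look-alikes about, which are no part of the job. Leave any purple look-alike of the bottle_black alone. Leave any purple look-alike of the bottle_red alone.

How it is judged (in metres and radians):
On the way, in this order (a step that is already met when the one before it is completed fails the run):
1. all three bottles stand upright on the black tray together, released (x of bottle_red in the frame of tray between -0.085 and 0.085 m and y of bottle_red in the frame of tray between -0.085 and 0.085 m and z of bottle_red in the frame of tray between 0 and 0.01 m and angle between each of bottle_red, bottle_black, bottle_green's own z axis and vertical below 0.1 rad and linear speed of each of bottle_red, bottle_black, bottle_green below 0.03 m/s and contact force between the fingers and bottle_red below 0.1 N and x of bottle_black in the frame of tray between -0.085 and 0.085 m and y of bottle_black in the frame of tray between -0.085 and 0.085 m and z of bottle_black in the frame of tray between 0 and 0.01 m and contact force between the fingers and bottle_black below 0.1 N and x of bottle_green in the frame of tray between -0.085 and 0.085 m and y of bottle_green in the frame of tray between -0.085 and 0.085 m and z of bottle_green in the frame of tray between 0 and 0.01 m and contact force between the fingers and bottle_green below 0.1 N), for 0.2 s.
2. the jar stands upright in the middle of the scale's pan, released (horizontal distance between jar and scale below 0.015 m and z of jar in the frame of scale between 0.045 and 0.055 m and angle between jar's own z axis and vertical below 0.1 rad and linear speed of jar below 0.03 m/s and contact force between the fingers and jar below 0.1 N), for 0.2 s.
At the end, for the whole second after the job is handed in: The jar stands upright and released on the scale's pan, its centre within 15 mm of the pan's centre; each bottle stands upright, released and at rest in the bin within 15 mm of where it stood at the start (all of step 2 and distance of each of bottle_red, bottle_black, bottle_green from where it was at the start of the episode below 0.015 m and angle between each of bottle_red, bottle_black, bottle_green's own z axis and vertical below 0.1 rad and linear speed of each of bottle_red, bottle_black, bottle_green below 0.03 m/s and contact force between the fingers and bottle_red below 0.1 N and contact force between the fingers and bottle_black below 0.1 N and contact force between the fingers and bottle_green below 0.1 N); the robot touches nothing.
It fails at once if a bottle or the jar is tipped by more than about 30 degrees (angle between any of bottle_red, bottle_black, bottle_green, jar's own z axis and vertical above 0.55 rad).
It fails at once if a bottle or the jar is dropped (falls free for more than about 25 mm) ((linear speed of bottle_red above 0.7 m/s and contact force between the fingers and bottle_red below 0.05 N) or (linear speed of bottle_black above 0.7 m/s and contact force between the fingers and bottle_black below 0.05 N) or (linear speed of bottle_green above 0.7 m/s and contact force between the fingers and bottle_green below 0.05 N) or (linear speed of jar above 0.7 m/s and contact force between the fingers and jar below 0.05 N)).
It fails at once if the screwdriver or a valve body is moved by more than 20 mm (distance of any of driver, valve_left, valve_right from where it was at the start of the episode above 0.02 m).
It also fails if it takes over 152 s, if anything falls off the work surface, if the arm or the gripper's body presses on something with over 40 N, if the wrist force passes 120 N, or if a joint passes its speed limit or range.

## Working session

There is one attempt and no reset: what is moved stays moved. The work goes in short steps, Python scripts to look and compute and a shell command to move; the robot and the scene stay as the last step left them, time stands still between calls to the robot, and variables do not carry over. Pictures are saved under pics/ and viewed, at most 14 in all, crops included, and the job is handed in when it is done.

```bash
mkdir -p pics
python3 - <<'E'
from workcell import ctrl
import cv2
for n in("scene","top"):
    im=ctrl.read_camera(n);cv2.imwrite(f"pics/{n}0.png",im[:,:,::-1])
    m=ctrl.camera_model(n);print(n,m)
o=ctrl.get_obs();print(o["ee_pos"],o["ee_rot"],o["clock"],o["opening"])
E
```

```text
scene {'fx': 488.6031724654547, 'fy': 488.6031724654547, 'cx': 288.37808337644464, 'cy': 205.9753310601035, 'k1': 0.021885408376111855, 'extrinsics': array([[ 1.75187101e-01,  9.84508646e-01,  7.22537731e-03,
        -3.91258059e+01],
       [-6.73730718e-01,  1.14528256e-01,  7.30048079e-01,
         3.91092652e+02],
       [ 7.17911136e-01, -1.32762965e-01,  6.83357590e-01,
        -1.68853884e+03],
       [ 0.00000000e+00,  0.00000000e+00,  0.00000000e+00,
         1.00000000e+00]])}
top {'fx': 404.9552211181035, 'fy': 404.9552211181035, 'cx': 283.5984679407384, 'cy': 213.27257695067607, 'k1': -0.1102903157684441, 'extrinsics': array([[ 2.26825025e-02, -9.99738383e-01,  2.94456141e-03,
        -8.79101976e+01],
       [ 9.96274100e-01,  2.28488418e-02,  8.31615784e-02,
        -6.26935765e+02],
       [-8.32071017e-02,  1.04727756e-03,  9.96531726e-01,
        -1.02050338e+03],
       [ 0.00000000e+00,  0.00000000e+00,  0.00000000e+00,
         1.00000000e+00]])}
[180.16897229 597.868583   230.17417822] [[-9.57436674e-01  2.88642526e-01 -7.11820890e-04]
 [ 2.88643347e-01  9.57435119e-01 -1.73545430e-03]
 [ 1.80596404e-04 -1.86704996e-03 -9.99998241e-01]] 0.1 85.30090098592018
```

View pics/scene0.png

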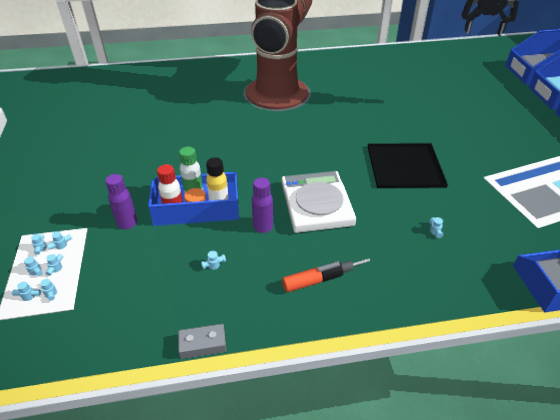

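View pics/top0.png

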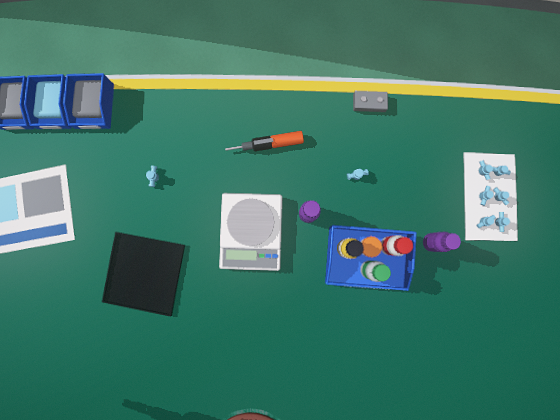

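The scene view shows the bin at (195,198) with red (167,172), green (188,157) and black (215,168) caps, the orange lid at (195,196), the scale pan at (320,198) and the tray at (405,165). In the top view the caps are red (403,245), black (354,248) and green (381,272). The orange lid is at (372,246), the pan at (251,222) and the tray at (145,273). The purple look-alikes at top (310,211) and (443,242) stand outside the bin, so I leave them alone.

```bash
cat > h.py <<'E'
import numpy as np,cv2
from workcell import ctrl
M={n:ctrl.camera_model(n) for n in("scene","top")}
def ray(n,p):
    m=M[n];d=np.array([(p[0]-m["cx"])/m["fx"],(p[1]-m["cy"])/m["fy"]]);s=d.copy()
    for _ in range(20): s=d/(1+m["k1"]*(s@s))
    E=m["extrinsics"];R=E[:3,:3];c=-R.T@E[:3,3];v=R.T@np.array([s[0],-s[1],-1]);return c,v
def onz(n,p,z):
    c,v=ray(n,p);return (c+v*(z-c[2])/v[2])
def proj(n,P):
    m=M[n];E=m["extrinsics"];q=E[:3,:3]@np.asarray(P,float)+E[:3,3];s=np.array([q[0],-q[1]])/-q[2]
    s=s*(1+m["k1"]*(s@s));return np.array([s[0]*m["fx"]+m["cx"],s[1]*m["fy"]+m["cy"]])
def comps(n,im,lo,hi,roi,minA=30):
    h=cv2.cvtColor(im,cv2.COLOR_RGB2HSV);k=cv2.inRange(h,lo,hi);z=np.zeros_like(k);x0,y0,x1,y1=roi
    z[y0:y1,x0:x1]=k[y0:y1,x0:x1]
    cs,_=cv2.findContours(z,cv2.RETR_EXTERNAL,cv2.CHAIN_APPROX_NONE)
    return sorted([c for c in cs if cv2.contourArea(c)>minA],key=cv2.contourArea,reverse=True)
def tcp():
    o=ctrl.get_obs();return o["ee_pos"],o["ee_rot"],o["clock"]
def plan(x,y,z,yaw=None):
    """tool-frame shift in 40mm units and yaw turn (tool z, 4deg units); yaw=desired angle of tool y axis, world, mod 180"""
    p,R,t=tcp();d=R.T@(np.array([x,y,z])-p)/40;s=""
    if yaw is not None:
        a=np.degrees(np.arctan2(R[1,1],R[0,1]));e=(yaw-a+90)%180-90;s=f"yaw err {e:.1f} -> toolz turn {-e/4:.2f}u"
    print("pos",p.round(1),"shift u",d.round(2),s,"t",round(t,2))
E
python3 - <<'E'
from h import *
im={n:ctrl.read_camera(n) for n in M}
big=cv2.resize(im["top"][205:305,305:475],None,fx=4.5,fy=4.5,interpolation=cv2.INTER_CUBIC)
cv2.imwrite("pics/crop1.png",big[:,:,::-1])
cols={"red":((0,150,60),(6,255,255)),"redw":((172,150,60),(180,255,255)),"green":((50,120,40),(70,255,255)),"black":((0,0,0),(180,255,45)),"orange":((7,170,100),(17,255,255))}
roi={"top":(330,230,415,290),"scene":(145,140,245,220)}
for k,(lo,hi) in cols.items():
    for n in M:
        for c in comps(n,im[n],lo,hi,roi[n],20)[:3]:
            x,y,w,h=cv2.boundingRect(c);m=cv2.moments(c);e=(x+(w-1)/2,y+(h-1)/2)
            print(k,n,cv2.contourArea(c),(x,y,w,h),"bbox@146",onz("top",e,146).round(1)[:2] if n=="top" else "","cen@54",onz(n,(m["m10"]/m["m00"],m["m01"]/m["m00"]),54).round(1)[:2])
# tray, bin, scale
for k,lo,hi,r,z in(("tray",(0,0,0),(180,255,30),(95,220,195,325),12),("bin",(105,150,60),(125,255,255),(320,220,420,295),50),("scalew",(0,0,150),(180,50,255),(210,185,290,280),36)):
    cs=comps("top",im["top"],lo,hi,r)
    c=cs[0];b=cv2.minAreaRect(c);print(k,b,[onz("top",q,z).round(0)[:2] for q in cv2.boxPoints(b)],onz("top",b[0],z).round(1))
g=cv2.cvtColor(im["top"],cv2.COLOR_RGB2GRAY)[190:250,215:290]
print(cv2.HoughCircles(cv2.resize(g,None,fx=4,fy=4,interpolation=cv2.INTER_CUBIC),cv2.HOUGH_GRADIENT,1.5,50,param1=80,param2=30,minRadius=80,maxRadius=115))
E
```

```text
red scene 247.5 (157, 164, 18, 20) bbox@146  cen@54 [ 450.7 -366.2]
red scene 61.5 (161, 195, 21, 8) bbox@146  cen@54 [ 556.3 -350.9]
red top 159.5 (397, 238, 15, 16) bbox@146 [ 550.8 -351.9] cen@54 [ 552.4 -380. ]
redw top 25.0 (394, 238, 8, 16) bbox@146 [ 550.5 -336.7] cen@54 [ 553.2 -360.4]
redw top 24.0 (383, 238, 7, 17) bbox@146 [ 548.9 -309.9] cen@54 [ 550.  -330.9]
green scene 220.5 (180, 147, 16, 18) bbox@146  cen@54 [ 381.2 -308.7]
green scene 138.0 (182, 177, 20, 14) bbox@146  cen@54 [ 501.6 -301.4]
green top 180.0 (373, 265, 17, 16) bbox@146 [ 488.3 -298.8] cen@54 [ 483.2 -322.8]
black scene 218.5 (207, 158, 16, 18) bbox@146  cen@54 [ 442.8 -239.5]
orange scene 181.5 (185, 189, 20, 13) bbox@146  cen@54 [ 547.8 -295.9]
orange top 103.5 (363, 237, 18, 19) bbox@146 [ 548.3 -276.2] cen@54 [ 558.6 -299.6]Traceback (most recent call last):
  File "<stdin>", line 15, in <module>
IndexError: list index out of range
```

View pics/crop1.png

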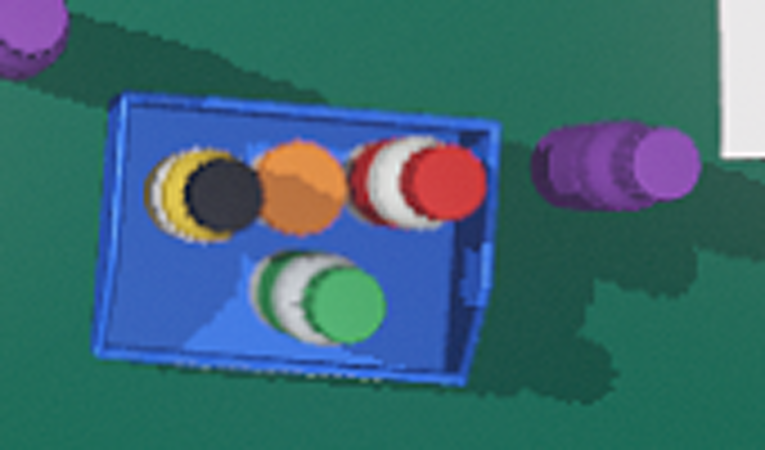

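The enlarged crop confirms it: inside the blue bin the black cap is at crop (224,195), red at (446,182), green at (346,304) and the orange lid at (299,187). The purple caps are outside the bin at (30,25) and (665,163) and don't fit the description.

Run:
```python
from h import *
im={n:ctrl.read_camera(n) for n in M}
f=lambda u,v:((u+.5)/4.5-.5+305,(v+.5)/4.5-.5+205)
for k,p,z in(("red",(446,182),146),("black",(224,195),146),("green",(346,304),146),("jar",(299,187),54),("purpR",(665,163),142),("purpL",(30,25),142),("binBL",(122,95),65),("binBR",(498,122),65),("binFL",(97,355),33),("binFR",(465,380),33)):
    P=onz("top",f(*p),z);print(k,P.round(1),"scene px",proj("scene",P).round(1))
h=cv2.cvtColor(im["top"],cv2.COLOR_RGB2HSV)
print(h[273,145],h[248,354],h[222,251],h[262,230])
for k,lo,hi,r,z in(("tray",(0,0,0),(180,255,50),(95,220,195,325),12),("blackcap",(0,0,0),(180,160,90),(340,235,366,260),146),("scalew",(0,0,140),(180,60,255),(210,185,290,280),36)):
    for c in comps("top",im["top"],lo,hi,r)[:2]:
        b=cv2.minAreaRect(c);print(k,np.round(b[0],1),np.round(b[1],1),[onz("top",q,z).round(0)[:2] for q in cv2.boxPoints(b)],onz("top",b[0],z).round(1))
g=cv2.cvtColor(im["top"],cv2.COLOR_RGB2GRAY)[190:255,215:290]
print(cv2.HoughCircles(cv2.resize(g,None,fx=4,fy=4,interpolation=cv2.INTER_CUBIC),cv2.HOUGH_GRADIENT,1.5,50,param1=60,param2=20,minRadius=80,maxRadius=115))
cv2.imwrite("pics/crop2.png",cv2.resize(im["top"][180:285,90:300],None,fx=3.8,fy=3.8,interpolation=cv2.INTER_CUBIC)[:,:,::-1])
cv2.imwrite("pics/crop3.png",cv2.resize(im["scene"][130:240,100:280],None,fx=4.4,fy=4.4,interpolation=cv2.INTER_CUBIC)[:,:,::-1])
```

```text
red [ 551.8 -351.3  146. ] scene px [165.7 169.4]
black [ 543.1 -236.8  146. ] scene px [214.6 162.1]
green [ 489.  -299.9  146. ] scene px [187.2 151.3]
jar [ 548.5 -295.4   54. ] scene px [194.7 195.1]
purpR [ 563.6 -469.   142. ] scene px [113.6 179.2]
purpL [ 627.7 -137.   142. ] scene px [261.  181.5]
binBL [ 597.2 -193.9   65. ] scene px [237.  200.2]
binBR [ 586.6 -405.3   65. ] scene px [148.2 207.3]
binFL [ 451.5 -185.9   33. ] scene px [235.4 172.7]
binFR [ 440.3 -397.3   33. ] scene px [155.2 178.4]
[90 45 40] [118  46  67] [138   7 189] [110  14 160]
tray [143.  273.8] [71.1 72.2] [array([381., 403.]), array([570., 375.]), array([541., 184.]), array([355., 213.])] [461.9 292.2  12. ]
blackcap [354. 248.] [16. 16.] [array([ 561., -217.]), array([ 562., -254.]), array([ 525., -255.]), array([ 524., -218.])] [ 542.9 -235.9  146. ]
scalew [250.2 231.2] [60.7 76.3] [array([484.,  88.]), array([679.,  89.]), array([678., -68.]), array([483., -66.])] [580.2  10.5  36. ]
[[[144.75 129.75  95.9 ]
  [ 68.25 126.75 110.6 ]]]
```

View pics/crop2.png

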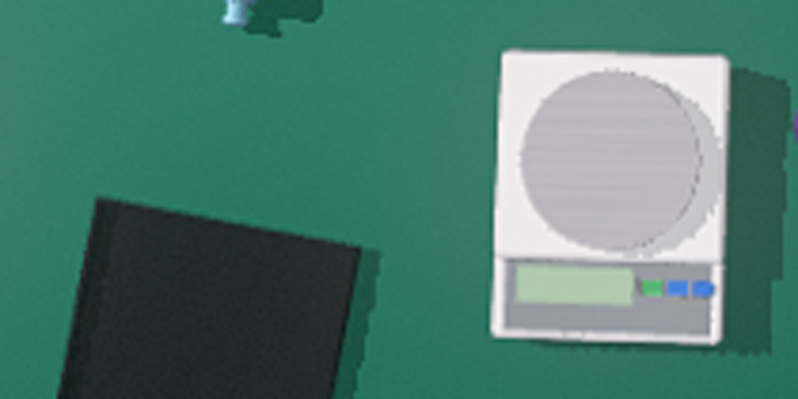

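View pics/crop3.png

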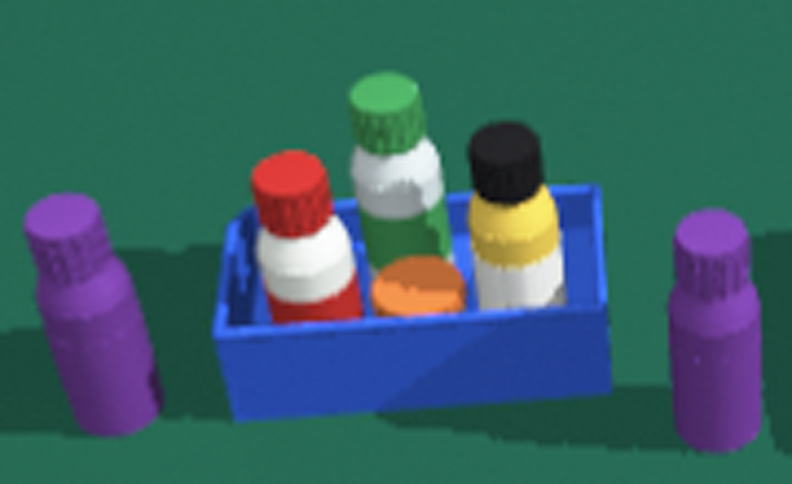

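Crop 2 shows the pan at crop (612,160), which is top (250.7,221.8). Crop 3 agrees with the top-view positions within about 1.5 px. I'll turn the wrist to the bin's axes first.

```bash
python3 -m pendant '[0,0,0,0,0,-0.9, 0,0,0,0,0,-0.9, 0,0,0,0,0,-0.9, 0,0,0,0,0,-0.8, 0,0,0,0,0,0]' 62; python3 -c "
from h import *
print(onz('top',(250.75,221.9),50))
plan(543,-236.5,190,87.1)"
```

```text
clock: 0.72
ee_pos: [180.4, 598.3, 231.2]
ee_rot: [[-0.999, 0.048, -0.0], [0.048, 0.999, -0.0], [0.0, -0.0, -1.0]]
ft_force: [0.9, -0.9, 0.0]
opening: 61.9
grip_force: 0.0
[603.05811352   8.78985731  50.        ]
pos [180.4 598.3 231.2] shift u [-10.05 -20.42   1.03] yaw err -0.2 -> toolz turn 0.04u t 0.72
```

```bash
R='stop'; python3 -m pendant '[-0.42,-0.85,0,0,0,0, -0.42,-0.85,0,0,0,0, -0.42,-0.85,0,0,0,0, -0.42,-0.85,0,0,0,0, -0.42,-0.85,0,0,0,0, -0.42,-0.85,0,0,0,0, -0.42,-0.85,0,0,0,0, -0.42,-0.85,0,0,0,0, -0.42,-0.85,0,0,0,0, -0.42,-0.85,0,0,0,0, -0.42,-0.85,0,0,0,0, -0.42,-0.85,0,0,0,0]' | tail -5
python3 -m pendant '[-0.42,-0.85,0.1,0,0,0, -0.42,-0.85,0.1,0,0,0, -0.42,-0.85,0.1,0,0,0, -0.42,-0.85,0.1,0,0,0, -0.42,-0.85,0.1,0,0,0, -0.42,-0.85,0.1,0,0,0, -0.42,-0.85,0.1,0,0,0, -0.42,-0.85,0.1,0,0,0, -0.42,-0.85,0.1,0,0,0, -0.42,-0.85,0.1,0,0,0, -0.42,-0.85,0,0,0,0, 0,0,0,0,0,0]' | tail -5; python3 -c "
from h import *
plan(543,-236.5,112,87.1)"
```

```text
ee_pos: [362.3, 179.4, 231.6]
ee_rot: [[-0.999, 0.05, 0.001], [0.05, 0.999, 0.0], [-0.001, 0.0, -1.0]]
ft_force: [0.9, -0.0, -0.0]
opening: 62.3
grip_force: 0.0
ee_pos: [529.6, -206.7, 190.6]
ee_rot: [[-0.998, 0.055, -0.0], [0.055, 0.998, -0.002], [0.0, -0.002, -1.0]]
ft_force: [0.3, 1.3, 0.4]
opening: 61.9
grip_force: 0.0
pos [ 529.6 -206.7  190.6] shift u [-0.37 -0.72  1.97] yaw err 0.2 -> toolz turn -0.06u t 2.72
```

```bash
python3 -m pendant '[-0.19,-0.36,0,0,0,0, -0.18,-0.36,0,0,0,0, 0,0,0.4,0,0,0, 0,0,0.4,0,0,0, 0,0,0.4,0,0,0, 0,0,0.4,0,0,0, 0,0,0.37,0,0,0, 0,0,0,0,0,0]' | head -2
python3 - <<'E'
from h import *
plan(543,-236.5,112,87.1)
im=[cv2.resize(ctrl.read_camera("scene")[110:230,120:280],(640,480),interpolation=2)]
cv2.imwrite("pics/g1.png",im[0][:,:,::-1])
E
```

```text
clock: 3.38
ee_pos: [539.6, -229.5, 108.7]
pos [ 539.6 -229.5  108.7] shift u [-0.09 -0.17 -0.08] yaw err -0.1 -> toolz turn 0.01u t 3.38
```

View pics/g1.png

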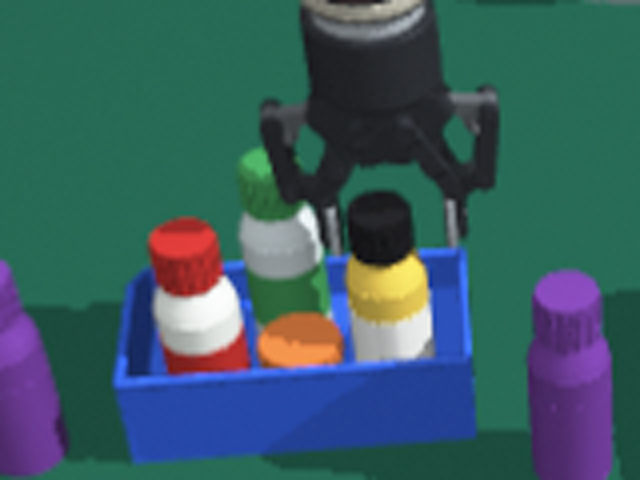

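The fingers straddle the black cap at crop (380,225). The tool is 7 mm short in y, so I'll correct and grip.

```bash
python3 -m pendant '[-0.09,-0.17,-0.08,0,0,0, 0,0,0,0,0,0, 0,0,0,0,0,0]' | head -2
python3 -c "
from h import *
plan(543,-236.5,112,87.1)"
```

```text
clock: 3.68
ee_pos: [546.4, -238.9, 118.0]
pos [ 546.4 -238.9  118. ] shift u [0.09 0.06 0.15] yaw err -0.1 -> toolz turn 0.02u t 3.68
```

```bash
for i in 1 2; do python3 -m pendant '[0,0,0,0,0,0, 0,0,0,0,0,0]' | head -2;done;  python3 -c "
from h import *
plan(543,-236.5,112,87.1)"
```

```text
clock: 3.85
ee_pos: [545.5, -238.1, 116.6]
clock: 4.02
ee_pos: [545.1, -237.8, 115.8]
pos [ 545.1 -237.8  115.8] shift u [0.05 0.03 0.1 ] yaw err -0.1 -> toolz turn 0.03u t 4.02
```

```bash
python3 -m pendant '[0.04,0.02,0.06,0,0,0, 0,0,0,0,0,0, 0,0,0,0,0,0, 0,0,0,0,0,0, 0,0,0,0,0,0]' | head -2
python3 -m pendant '[0,0,0,0,0,0, 0,0,0,0,0,0, 0,0,0,0,0,0, 0,0,0,0,0,0, 0,0,0,0,0,0, 0,0,0,0,0,0, 0,0,0,0,0,0, 0,0,0,0,0,0]' 0
```

```text
clock: 4.43
ee_pos: [543.5, -237.0, 113.3]
clock: 5.1
ee_pos: [543.7, -237.2, 113.6]
ee_rot: [[-0.999, 0.048, 0.001], [0.048, 0.999, -0.001], [-0.001, -0.0, -1.0]]
ft_force: [0.2, 0.2, 2.3]
opening: 36.6
grip_force: 60.0
```

```bash
python3 -m pendant '[0,0,-0.2,0,0,0, 0,0,-0.4,0,0,0, 0,0,-0.4,0,0,0, 0,0,-0.4,0,0,0, 0,0,-0.4,0,0,0, 0,0,-0.4,0,0,0, 0,0,-0.2,0,0,0, 0,0,0,0,0,0, 0,0,0,0,0,0, 0,0,0,0,0,0]'
python3 -c "
from h import *
plan(429,344.5,210)"
```

```text
clock: 5.93
ee_pos: [542.8, -236.5, 207.7]
ee_rot: [[-0.999, 0.048, -0.002], [0.048, 0.999, 0.001], [0.002, 0.001, -1.0]]
ft_force: [-0.4, -1.0, -1.3]
opening: 36.8
grip_force: 60.1
pos [ 542.8 -236.5  207.7] shift u [ 3.55 14.37 -0.03]  t 5.93
```

```bash
python3 -m pendant '[0.07,0.3,0,0,0,0, 0.155,0.62,0,0,0,0, 0.155,0.62,0,0,0,0, 0.155,0.62,0,0,0,0, 0.155,0.62,0,0,0,0, 0.155,0.62,0,0,0,0, 0.155,0.62,0,0,0,0, 0.155,0.62,0,0,0,0, 0.155,0.62,0,0,0,0, 0.155,0.62,0,0,0,0, 0.155,0.62,0,0,0,0, 0.155,0.62,0,0,0,0]' | head -2
python3 -m pendant '[0.155,0.62,0,0,0,0, 0.155,0.62,0,0,0,0, 0.155,0.62,0,0,0,0, 0.155,0.62,0,0,0,0, 0.155,0.62,0,0,0,0, 0.155,0.62,0,0,0,0, 0.155,0.62,0,0,0,0, 0.155,0.62,0,0,0,0, 0.155,0.62,0,0,0,0, 0.155,0.62,0,0,0,0, 0.155,0.62,0,0,0,0, 0.07,0.3,0,0,0,0]' | head -2
python3 -m pendant '[0,0.1,0,0,0,0, 0,0,0.4,0,0,0, 0,0,0.4,0,0,0, 0,0,0.4,0,0,0, 0,0,0.4,0,0,0, 0,0,0.2,0,0,0, 0,0,0,0,0,0, 0,0,0,0,0,0, 0,0,0,0,0,0, 0,0,0,0,0,0, 0,0,0,0,0,0]'
python3 -c "
from h import *
plan(429,344.5,114)"
```

```text
clock: 6.93
ee_pos: [484.9, 52.8, 208.0]
clock: 7.93
ee_pos: [427.2, 341.1, 208.0]
clock: 8.85
ee_pos: [430.2, 343.1, 138.6]
ee_rot: [[-0.999, 0.049, 0.002], [0.049, 0.999, 0.001], [-0.002, 0.001, -1.0]]
ft_force: [-0.2, 0.0, -1.9]
opening: 36.6
grip_force: 60.5
pos [430.2 343.1 138.6] shift u [0.03 0.03 0.62]  t 8.85
```

Good. I'll lower slowly to contact, then release.

```bash
python3 -m pendant '[0,0,0.25,0,0,0, 0,0,0.2,0,0,0, 0,0,0.07,0,0,0, 0,0,0.03,0,0,0, 0,0,0,0,0,0, 0,0,0,0,0,0, 0,0,0,0,0,0, 0,0,0,0,0,0]' | sed -n '2,4p'
python3 -c "
from h import *
plan(429,344.5,114)"
```

```text
ee_pos: [429.7, 343.0, 115.6]
ee_rot: [[-0.999, 0.048, 0.001], [0.048, 0.999, 0.0], [-0.001, 0.0, -1.0]]
ft_force: [-0.0, -0.3, -1.6]
pos [429.7 343.  115.6] shift u [0.02 0.04 0.04]  t 9.52
```

```bash
python3 -m pendant '[0,0,0.04,0,0,0, 0,0,0,0,0,0, 0,0,0,0,0,0, 0,0,0,0,0,0]' | sed -n '2,4p'
python3 -m pendant '[0,0,0,0,0,0, 0,0,0,0,0,0, 0,0,0,0,0,0, 0,0,0,0,0,0, 0,0,0,0,0,0]' 62
python3 -m pendant '[0,0,-0.2,0,0,0, 0,0,-0.4,0,0,0, 0,0,-0.4,0,0,0, 0,0,-0.4,0,0,0, 0,0,-0.4,0,0,0, 0,0,-0.1,0,0,0, 0,0,0,0,0,0, 0,0,0,0,0,0, 0,0,0,0,0,0]' | sed -n '2,4p'
python3 - <<'E'
from h import *
plan(489,-299.5,190)
im=ctrl.read_camera("top");cv2.imwrite("pics/t1.png",im[:,:,::-1])
E
```

```text
ee_pos: [429.5, 342.8, 113.7]
ee_rot: [[-0.999, 0.048, 0.0], [0.048, 0.999, -0.0], [-0.0, -0.0, -1.0]]
ft_force: [0.7, 0.1, -1.2]
clock: 10.27
ee_pos: [429.6, 342.9, 113.9]
ee_rot: [[-0.999, 0.048, 0.0], [0.048, 0.999, 0.0], [-0.0, 0.0, -1.0]]
ft_force: [0.2, 0.8, -0.4]
opening: 62.1
grip_force: 0.0
ee_pos: [428.9, 342.4, 188.4]
ee_rot: [[-0.999, 0.048, -0.002], [0.048, 0.999, -0.001], [0.002, -0.001, -1.0]]
ft_force: [-1.0, -0.5, 0.3]
pos [428.9 342.4 188.4] shift u [ -2.28 -15.96  -0.03]  t 11.02
```

View pics/t1.png

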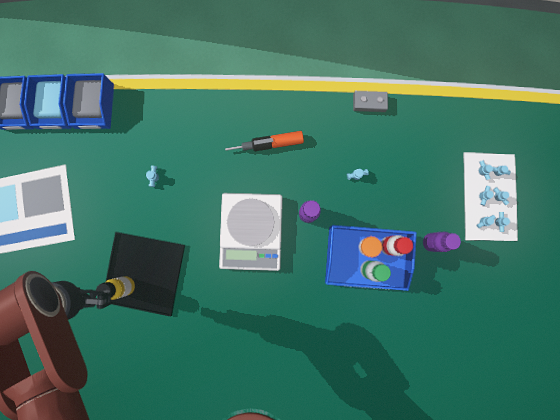

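The black-capped bottle (yellow body at (122,289)) stands on the tray. Next is green.

```bash
python3 -m pendant '[-0.11,-0.8,0,0,0,0, -0.11,-0.8,0,0,0,0, -0.11,-0.8,0,0,0,0, -0.11,-0.8,0,0,0,0, -0.11,-0.8,0,0,0,0, -0.11,-0.8,0,0,0,0, -0.11,-0.8,0,0,0,0, -0.11,-0.8,0,0,0,0, -0.11,-0.8,0,0,0,0, -0.11,-0.8,0,0,0,0]' | sed -n '2p'
python3 -m pendant '[-0.12,-0.8,0,0,0,0, -0.12,-0.8,0,0,0,0, -0.12,-0.8,0,0,0,0, -0.12,-0.8,0,0,0,0, -0.12,-0.8,0,0,0,0, -0.12,-0.8,0,0,0,0, -0.12,-0.8,0,0,0,0, -0.12,-0.8,0,0,0,0, -0.11,-0.8,0,0,0,0, -0.11,-0.76,0,0,0,0]' | sed -n '2p'
python3 -m pendant '[0,0,0,0,0,0, 0,0,0,0,0,0, 0,0,0,0,0,0, 0,0,0,0,0,0, 0,0,0,0,0,0]' | sed -n '2,3p'
python3 -c "
from h import *
plan(489,-299.5,113.5,87.1)"
```

```text
ee_pos: [457.2, 19.6, 188.6]
ee_pos: [489.0, -300.7, 188.3]
ee_pos: [489.6, -298.0, 189.4]
ee_rot: [[-0.999, 0.047, -0.0], [0.047, 0.999, 0.0], [0.0, 0.0, -1.0]]
pos [ 489.6 -298.   189.4] shift u [ 0.01 -0.04  1.9 ] yaw err -0.2 -> toolz turn 0.05u t 13.15
```

```bash
python3 -m pendant '[0,-0.04,0.3,0,0,0, 0,0,0.5,0,0,0, 0,0,0.5,0,0,0, 0,0,0.4,0,0,0, 0,0,0.2,0,0,0, 0,0,0,0,0,0, 0,0,0,0,0,0, 0,0,0,0,0,0, 0,0,0,0,0,0, 0,0,0,0,0,0, 0,0,0,0,0,0]' | sed -n '2p'
python3 -m pendant '[0,0,0,0,0,0, 0,0,0,0,0,0, 0,0,0,0,0,0, 0,0,0,0,0,0, 0,0,0,0,0,0, 0,0,0,0,0,0, 0,0,0,0,0,0]' 0
python3 -m pendant '[0,0,-0.2,0,0,0, 0,0,-0.4,0,0,0, 0,0,-0.4,0,0,0, 0,0,-0.4,0,0,0, 0,0,-0.4,0,0,0, 0,0,-0.4,0,0,0, 0,0,-0.2,0,0,0, 0,0,0,0,0,0, 0,0,0,0,0,0, 0,0,0,0,0,0]'
python3 -c "
from h import *
plan(506.3,287,210)"
```

```text
ee_pos: [490.1, -301.2, 114.7]
clock: 14.65
ee_pos: [490.0, -301.1, 114.3]
ee_rot: [[-0.999, 0.048, 0.001], [0.048, 0.999, -0.001], [-0.001, -0.001, -1.0]]
ft_force: [0.1, 0.6, 3.1]
opening: 36.5
grip_force: 60.4
clock: 15.48
ee_pos: [488.9, -300.3, 208.0]
ee_rot: [[-0.999, 0.048, -0.002], [0.048, 0.999, 0.002], [0.002, 0.002, -1.0]]
ft_force: [-0.0, 0.0, -2.8]
opening: 36.2
grip_force: 60.2
pos [ 488.9 -300.3  208. ] shift u [ 0.28 14.69 -0.03]  t 15.48
```

```bash
python3 -m pendant '[0.01,0.3,0,0,0,0, 0.01,0.64,0,0,0,0, 0.01,0.64,0,0,0,0, 0.01,0.64,0,0,0,0, 0.01,0.64,0,0,0,0, 0.01,0.64,0,0,0,0, 0.01,0.64,0,0,0,0, 0.01,0.64,0,0,0,0, 0.01,0.64,0,0,0,0, 0.01,0.64,0,0,0,0, 0.01,0.64,0,0,0,0, 0.01,0.64,0,0,0,0]' | sed -n '2p'
python3 -m pendant '[0.01,0.64,0,0,0,0, 0.01,0.64,0,0,0,0, 0.01,0.64,0,0,0,0, 0.01,0.64,0,0,0,0, 0.02,0.64,0,0,0,0, 0.01,0.64,0,0,0,0, 0.01,0.64,0,0,0,0, 0.02,0.64,0,0,0,0, 0.01,0.64,0,0,0,0, 0.02,0.64,0,0,0,0, 0.01,0.64,0,0,0,0, 0.01,0.32,0,0,0,0]' | sed -n '2p'
python3 -m pendant '[0,0,0,0,0,0, 0,0,0.3,0,0,0, 0,0,0.4,0,0,0, 0,0,0.4,0,0,0, 0,0,0.4,0,0,0, 0,0,0.3,0,0,0, 0,0,0.2,0,0,0, 0,0,0,0,0,0, 0,0,0,0,0,0, 0,0,0,0,0,0, 0,0,0,0,0,0]'
python3 -c "
from h import *
plan(506.3,287,114.8)"
```

```text
ee_pos: [497.9, -5.3, 208.5]
ee_pos: [505.7, 289.6, 208.4]
clock: 18.4
ee_pos: [508.2, 287.2, 131.2]
ee_rot: [[-0.999, 0.049, 0.002], [0.049, 0.999, 0.001], [-0.002, 0.001, -1.0]]
ft_force: [0.4, 0.1, -2.0]
opening: 36.5
grip_force: 60.7
pos [508.2 287.2 131.2] shift u [ 0.05 -0.01  0.41]  t 18.4
```

```bash
python3 -m pendant '[0,0,0.2,0,0,0, 0,0,0.12,0,0,0, 0,0,0.05,0,0,0, 0,0,0,0,0,0, 0,0,0,0,0,0, 0,0,0,0,0,0, 0,0,0,0,0,0, 0,0,0,0,0,0]' | sed -n '2,4p'
python3 -c "
from h import *
plan(506.3,287,114.8)"
```

```text
ee_pos: [507.3, 287.0, 114.8]
ee_rot: [[-0.999, 0.048, -0.0], [0.048, 0.999, -0.0], [0.0, -0.0, -1.0]]
ft_force: [0.1, -0.2, -2.6]
pos [507.3 287.  114.8] shift u [ 0.02 -0.    0.  ]  t 19.07
```

```bash
python3 -m pendant '[0,0,0,0,0,0, 0,0,0,0,0,0, 0,0,0,0,0,0, 0,0,0,0,0,0, 0,0,0,0,0,0]' 62 | sed -n '2,5p'
python3 -m pendant '[0,0,-0.2,0,0,0, 0,0,-0.4,0,0,0, 0,0,-0.4,0,0,0, 0,0,-0.4,0,0,0, 0,0,-0.4,0,0,0, 0,0,-0.1,0,0,0, 0,0,0,0,0,0, 0,0,0,0,0,0, 0,0,0,0,0,0]' | sed -n '2,4p'
python3 -c "
from h import *
plan(552,-351.5,190)"
```

```text
ee_pos: [507.5, 287.1, 115.2]
ee_rot: [[-0.999, 0.048, 0.0], [0.048, 0.999, 0.0], [-0.0, 0.0, -1.0]]
ft_force: [0.4, 0.1, -0.2]
opening: 61.9
ee_pos: [506.6, 286.7, 189.6]
ee_rot: [[-0.999, 0.048, -0.002], [0.048, 0.999, -0.001], [0.002, -0.001, -1.0]]
ft_force: [-0.4, 0.0, 0.1]
pos [506.6 286.7 189.6] shift u [ -1.91 -15.88   0.  ]  t 20.23
```

```bash
python3 -m pendant '[-0.1,-0.8,0,0,0,0, -0.1,-0.8,0,0,0,0, -0.1,-0.8,0,0,0,0, -0.1,-0.8,0,0,0,0, -0.1,-0.8,0,0,0,0, -0.1,-0.8,0,0,0,0, -0.1,-0.8,0,0,0,0, -0.1,-0.8,0,0,0,0, -0.1,-0.8,0,0,0,0, -0.1,-0.8,0,0,0,0]' | sed -n '2p'
python3 -m pendant '[-0.1,-0.8,0,0,0,0, -0.1,-0.8,0,0,0,0, -0.1,-0.8,0,0,0,0, -0.1,-0.8,0,0,0,0, -0.1,-0.8,0,0,0,0, -0.1,-0.8,0,0,0,0, -0.1,-0.8,0,0,0,0, -0.1,-0.8,0,0,0,0, -0.1,-0.8,0,0,0,0, -0.05,-0.7,0,0,0,0]' | sed -n '2p'
python3 -m pendant '[0,0,0,0,0,0, 0,0,0,0,0,0, 0,0,0,0,0,0, 0,0,0,0,0,0, 0,0,0,0,0,0, 0,0,0,0,0,0]' | sed -n '2,3p'
python3 -c "
from h import *
plan(552,-351.5,113.5,87.1)"
```

```text
ee_pos: [530.8, -36.0, 189.4]
ee_pos: [553.7, -353.6, 189.0]
ee_pos: [554.6, -351.0, 190.9]
ee_rot: [[-0.999, 0.047, -0.0], [0.047, 0.999, 0.0], [0.0, 0.0, -1.0]]
pos [ 554.6 -351.   190.9] shift u [ 0.06 -0.02  1.94] yaw err -0.2 -> toolz turn 0.05u t 22.4
```

```bash
python3 -m pendant '[0.05,0,0.3,0,0,0, 0,0,0.5,0,0,0, 0,0,0.5,0,0,0, 0,0,0.4,0,0,0, 0,0,0.22,0,0,0, 0,0,0,0,0,0, 0,0,0,0,0,0, 0,0,0,0,0,0, 0,0,0,0,0,0, 0,0,0,0,0,0, 0,0,0,0,0,0]' | sed -n '2p'
python3 -m pendant '[0,0,0,0,0,0, 0,0,0,0,0,0, 0,0,0,0,0,0, 0,0,0,0,0,0, 0,0,0,0,0,0, 0,0,0,0,0,0, 0,0,0,0,0,0]' 0
python3 -m pendant '[0,0,-0.2,0,0,0, 0,0,-0.4,0,0,0, 0,0,-0.4,0,0,0, 0,0,-0.4,0,0,0, 0,0,-0.4,0,0,0, 0,0,-0.4,0,0,0, 0,0,-0.2,0,0,0, 0,0,0,0,0,0, 0,0,0,0,0,0, 0,0,0,0,0,0]'
python3 -c "
from h import *
plan(415.4,255.5,210)"
```

```text
ee_pos: [552.9, -352.3, 115.3]
clock: 23.9
ee_pos: [552.7, -352.3, 114.7]
ee_rot: [[-0.999, 0.048, 0.001], [0.048, 0.999, -0.001], [-0.001, -0.001, -1.0]]
ft_force: [1.0, -0.8, 3.9]
opening: 36.4
grip_force: 60.6
clock: 24.73
ee_pos: [551.7, -351.3, 208.2]
ee_rot: [[-0.999, 0.048, -0.002], [0.048, 0.999, 0.002], [0.002, 0.002, -1.0]]
ft_force: [0.5, -0.3, -3.0]
opening: 36.3
grip_force: 60.3
pos [ 551.7 -351.3  208.2] shift u [ 4.140e+00  1.499e+01 -1.000e-02]  t 24.73
```

```bash
python3 -m pendant '[0.09,0.3,0,0,0,0, 0.18,0.655,0,0,0,0, 0.18,0.655,0,0,0,0, 0.18,0.655,0,0,0,0, 0.18,0.655,0,0,0,0, 0.18,0.655,0,0,0,0, 0.18,0.655,0,0,0,0, 0.18,0.655,0,0,0,0, 0.18,0.655,0,0,0,0, 0.18,0.655,0,0,0,0, 0.18,0.655,0,0,0,0, 0.18,0.655,0,0,0,0]' | sed -n '2p'
python3 -m pendant '[0.18,0.655,0,0,0,0, 0.18,0.655,0,0,0,0, 0.18,0.655,0,0,0,0, 0.18,0.655,0,0,0,0, 0.18,0.655,0,0,0,0, 0.18,0.655,0,0,0,0, 0.18,0.655,0,0,0,0, 0.18,0.655,0,0,0,0, 0.18,0.655,0,0,0,0, 0.18,0.655,0,0,0,0, 0.18,0.655,0,0,0,0, 0.09,0.3,0,0,0,0]' | sed -n '2p'
python3 -m pendant '[0,0,0,0,0,0, 0,0,0,0,0,0, 0,0,0.3,0,0,0, 0,0,0.4,0,0,0, 0,0,0.4,0,0,0, 0,0,0.4,0,0,0, 0,0,0.3,0,0,0, 0,0,0.2,0,0,0, 0,0,0,0,0,0, 0,0,0,0,0,0, 0,0,0,0,0,0, 0,0,0,0,0,0]'
python3 -c "
from h import *
plan(415.4,255.5,115)"
```

```text
ee_pos: [482.7, -46.2, 208.7]
ee_pos: [413.8, 258.2, 208.8]
clock: 27.73
ee_pos: [416.9, 256.0, 131.4]
ee_rot: [[-0.999, 0.049, 0.002], [0.049, 0.999, 0.001], [-0.002, 0.001, -1.0]]
ft_force: [0.3, -0.3, -2.2]
opening: 36.3
grip_force: 60.8
pos [416.9 256.  131.4] shift u [ 0.04 -0.02  0.41]  t 27.73
```

```bash
python3 -m pendant '[0,0,0.2,0,0,0, 0,0,0.12,0,0,0, 0,0,0.05,0,0,0, 0,0,0,0,0,0, 0,0,0,0,0,0, 0,0,0,0,0,0, 0,0,0,0,0,0, 0,0,0,0,0,0]' | sed -n '2,4p'
python3 -m pendant '[0,0,0,0,0,0, 0,0,0,0,0,0, 0,0,0,0,0,0, 0,0,0,0,0,0, 0,0,0,0,0,0]' 62 | sed -n '2,5p'
python3 -m pendant '[0,0,-0.2,0,0,0, 0,0,-0.4,0,0,0, 0,0,-0.4,0,0,0, 0,0,-0.4,0,0,0, 0,0,-0.4,0,0,0, 0,0,-0.1,0,0,0, 0,0,0,0,0,0, 0,0,0,0,0,0, 0,0,0,0,0,0]' | sed -n '2,4p'
python3 - <<'E'
from h import *
im=ctrl.read_camera("scene");cv2.imwrite("pics/s2.png",im[:,:,::-1])
t=ctrl.read_camera("top")
c=comps("top",t,(7,170,100),(17,255,255),(330,230,415,290),20)
for q in c: 
    e=cv2.fitEllipse(q);print(e,onz("top",e[0],54))
plan(548.5,-295.4,190,87.1)
E
```

```text
ee_pos: [416.0, 255.8, 115.3]
ee_rot: [[-0.999, 0.048, -0.0], [0.048, 0.999, 0.0], [0.0, 0.0, -1.0]]
ft_force: [0.3, -0.4, -1.4]
ee_pos: [416.2, 255.8, 115.6]
ee_rot: [[-0.999, 0.048, 0.0], [0.048, 0.999, 0.0], [-0.0, 0.0, -1.0]]
ft_force: [0.1, 0.3, 0.1]
opening: 62.1
ee_pos: [415.4, 255.5, 190.0]
ee_rot: [[-0.999, 0.048, -0.002], [0.048, 0.999, -0.001], [0.002, -0.001, -1.0]]
ft_force: [-0.5, -0.0, -0.3]
pos [415.4 255.5 189.9] shift u [ -3.99 -13.59   0.  ] yaw err -0.1 -> toolz turn 0.03u t 29.67
```

View pics/s2.png

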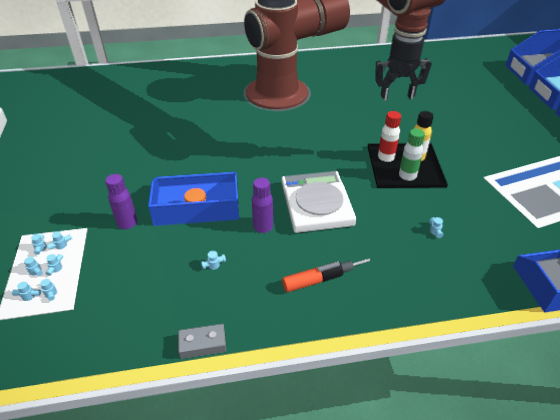

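All three bottles stand on the tray (caps at (393,118), (425,118) and (416,136)), and the jar is alone in the bin at (195,195). Next is the jar.

```bash
python3 -m pendant '[-0.235,-0.8,0,0,0,0, -0.235,-0.8,0,0,0,0, -0.235,-0.8,0,0,0,0, -0.235,-0.8,0,0,0,0, -0.235,-0.8,0,0,0,0, -0.235,-0.8,0,0,0,0, -0.235,-0.8,0,0,0,0, -0.235,-0.8,0,0,0,0, -0.235,-0.8,0,0,0,0]' 78 | sed -n '2p'
python3 -m pendant '[-0.235,-0.8,0,0,0,0, -0.235,-0.8,0,0,0,0, -0.235,-0.8,0,0,0,0, -0.235,-0.8,0,0,0,0, -0.235,-0.8,0,0,0,0, -0.235,-0.8,0,0,0,0, -0.235,-0.8,0,0,0,0, -0.23,-0.78,0,0,0,0]' | sed -n '2p'
python3 -m pendant '[0,0,0,0,0,0, 0,0,0,0,0,0, 0,0,0.3,0,0,0, 0,0,0.5,0,0,0, 0,0,0.5,0,0,0, 0,0,0.5,0,0,0, 0,0,0.3,0,0,0, 0,0,0,0,0,0, 0,0,0,0,0,0, 0,0,0,0,0,0, 0,0,0,0,0,0, 0,0,0,0,0,0]' | sed -n '2,6p'
python3 - <<'E'
from h import *
plan(548.5,-295.4,31,87.1)
im=cv2.resize(ctrl.read_camera("scene")[120:230,120:280],(640,440),interpolation=2)
cv2.imwrite("pics/g2.png",im[:,:,::-1])
E
```

```text
ee_pos: [486.3, -37.6, 190.5]
ee_pos: [548.9, -296.1, 190.0]
ee_pos: [550.1, -295.0, 109.1]
ee_rot: [[-0.999, 0.048, 0.002], [0.048, 0.999, -0.002], [-0.002, -0.002, -1.0]]
ft_force: [-0.4, 0.1, 0.1]
opening: 78.1
grip_force: 0.0
pos [ 550.1 -295.   109.1] shift u [ 0.04 -0.01  1.95] yaw err -0.1 -> toolz turn 0.03u t 32.08
```

View pics/g2.png

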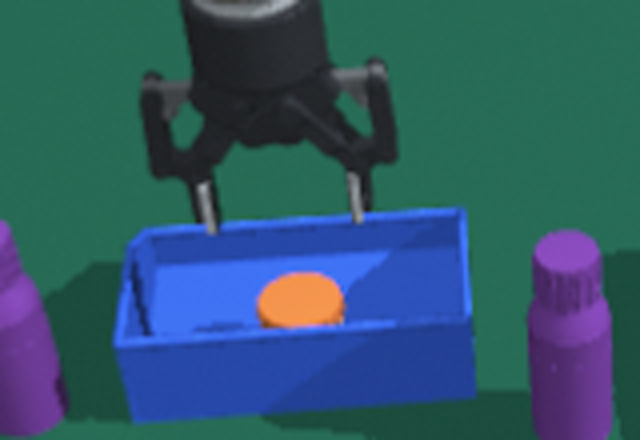

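The fingers stand at crop x 212 and 360, straddling the lid at (301,303). The camera's lean accounts for the offset. I'll descend.

```bash
python3 -m pendant '[0.03,0,0.2,0,0,0, 0,0,0.4,0,0,0, 0,0,0.4,0,0,0, 0,0,0.4,0,0,0, 0,0,0.3,0,0,0, 0,0,0.2,0,0,0, 0,0,0,0,0,0, 0,0,0,0,0,0, 0,0,0,0,0,0, 0,0,0,0,0,0, 0,0,0,0,0,0]' | sed -n '2,6p'
python3 -m pendant '[0,0,0,0,0,0, 0,0,0,0,0,0, 0,0,0,0,0,0, 0,0,0,0,0,0, 0,0,0,0,0,0, 0,0,0,0,0,0, 0,0,0,0,0,0]' 0
```

```text
ee_pos: [548.7, -295.0, 32.5]
ee_rot: [[-0.999, 0.048, 0.002], [0.048, 0.999, -0.001], [-0.002, -0.001, -1.0]]
ft_force: [0.4, -0.4, -0.1]
opening: 78.0
grip_force: 0.0
clock: 33.63
ee_pos: [548.7, -294.9, 32.3]
ee_rot: [[-0.999, 0.048, 0.002], [0.048, 0.999, -0.001], [-0.002, -0.001, -1.0]]
ft_force: [-0.1, -0.4, 5.5]
opening: 50.4
grip_force: 62.8
```

```bash
python3 -m pendant '[0,0,-0.2,0,0,0, 0,0,-0.4,0,0,0, 0,0,-0.43,0,0,0, 0,0,-0.43,0,0,0, 0,0,-0.43,0,0,0, 0,0,-0.43,0,0,0, 0,0,-0.43,0,0,0, 0,0,-0.43,0,0,0, 0,0,-0.43,0,0,0, 0,0,-0.43,0,0,0, 0,0,-0.2,0,0,0, 0,0,0,0,0,0]' | sed -n '2,6p'
python3 -m pendant '[0,0,0,0,0,0, 0,0,0,0,0,0, 0,0,0,0,0,0]'|tail -2
python3 -c "
from h import *
plan(603.3,9.2,200)"
```

```text
ee_pos: [548.6, -294.9, 203.0]
ee_rot: [[-0.999, 0.048, 0.003], [0.048, 0.999, -0.002], [-0.003, -0.002, -1.0]]
ft_force: [-0.2, -0.9, -1.2]
opening: 50.2
grip_force: 62.5
opening: 50.1
grip_force: 62.5
pos [ 547.1 -293.9  198.8] shift u [-1.04  7.64 -0.02]  t 34.88
```

```bash
python3 -m pendant '[-0.04,0.3,0,0,0,0, -0.09,0.64,0,0,0,0, -0.09,0.64,0,0,0,0, -0.09,0.64,0,0,0,0, -0.09,0.64,0,0,0,0, -0.09,0.64,0,0,0,0, -0.09,0.64,0,0,0,0, -0.09,0.64,0,0,0,0, -0.09,0.64,0,0,0,0, -0.09,0.64,0,0,0,0, -0.09,0.64,0,0,0,0, -0.09,0.64,0,0,0,0]' | sed -n '2p'
python3 -m pendant '[-0.04,0.3,0,0,0,0, 0,0,0,0,0,0, 0,0,0.2,0,0,0, 0,0,0.4,0,0,0, 0,0,0.4,0,0,0, 0,0,0.4,0,0,0, 0,0,0.4,0,0,0, 0,0,0.4,0,0,0, 0,0,0.2,0,0,0, 0,0,0,0,0,0, 0,0,0,0,0,0, 0,0,0,0,0,0]' | sed -n '2p'
python3 -m pendant '[0,0,0,0,0,0, 0,0,0,0,0,0, 0,0,0,0,0,0]'|tail -2
python3 -c "
from h import *
plan(603.3,9.2,78.8)"
```

```text
ee_pos: [602.8, -1.0, 200.1]
ee_pos: [606.2, 8.2, 106.0]
opening: 50.0
grip_force: 62.6
pos [606.1   8.6 105.9] shift u [0.07 0.01 0.68]  t 37.13
```

```bash
python3 -m pendant '[0.05,0,0.2,0,0,0, 0,0,0.25,0,0,0, 0,0,0.12,0,0,0, 0,0,0.06,0,0,0, 0,0,0,0,0,0, 0,0,0,0,0,0, 0,0,0,0,0,0, 0,0,0,0,0,0, 0,0,0,0,0,0]' | sed -n '2,4p'
python3 -c "
from h import *
plan(603.3,9.2,78.8)"
```

```text
ee_pos: [603.5, 8.8, 79.6]
ee_rot: [[-0.999, 0.048, 0.0], [0.048, 0.999, -0.0], [-0.0, -0.0, -1.0]]
ft_force: [0.1, 0.2, -1.5]
pos [603.5   8.8  79.6] shift u [0.01 0.01 0.02]  t 37.88
```

```bash
python3 -m pendant '[0,0,0.03,0,0,0, 0,0,0,0,0,0, 0,0,0,0,0,0, 0,0,0,0,0,0]' | sed -n '2,4p'
python3 -m pendant '[0,0,0,0,0,0, 0,0,0,0,0,0, 0,0,0,0,0,0, 0,0,0,0,0,0, 0,0,0,0,0,0, 0,0,0,0,0,0]' 78 | sed -n '2,5p'
python3 -m pendant '[0,0,-0.2,0,0,0, 0,0,-0.4,0,0,0, 0,0,-0.4,0,0,0, 0,0,-0.4,0,0,0, 0,0,-0.4,0,0,0, 0,0,-0.4,0,0,0, 0,0,-0.4,0,0,0, 0,0,-0.2,0,0,0, 0,0,0,0,0,0, 0,0,0,0,0,0, 0,0,0,0,0,0]' | sed -n '2p'
python3 - <<'E'
from h import *
plan(416,255.8,190)
s=ctrl.read_camera("scene")
for c in comps("scene",s,(5,150,100),(18,255,255),(280,150,360,220),20):
    e=cv2.fitEllipse(c);print(e)
print("expected top-centre px",proj("scene",(603,9,100)), "pan centre px",proj("scene",(603,9,50)))
cv2.imwrite("pics/s3.png",cv2.resize(s[130:250,260:460],(800,480),interpolation=2)[:,:,::-1])
E
```

```text
ee_pos: [603.5, 8.8, 78.5]
ee_rot: [[-0.999, 0.048, -0.0], [0.048, 0.999, -0.0], [0.0, -0.0, -1.0]]
ft_force: [0.7, 0.6, -1.8]
ee_pos: [603.6, 8.8, 78.6]
ee_rot: [[-0.999, 0.048, 0.0], [0.048, 0.999, -0.0], [-0.0, -0.0, -1.0]]
ft_force: [0.4, -0.9, -0.1]
opening: 77.9
ee_pos: [602.9, 8.9, 189.3]
pos [602.9   8.9 189.3] shift u [ 4.97  5.94 -0.01]  t 39.63
((318.93768310546875, 183.69427490234375), (16.24872589111328, 20.819303512573242), 92.71029663085938)
expected top-centre px [319.66603605 181.77039616] pan centre px [318.64571278 197.03650964]
```

View pics/s3.png

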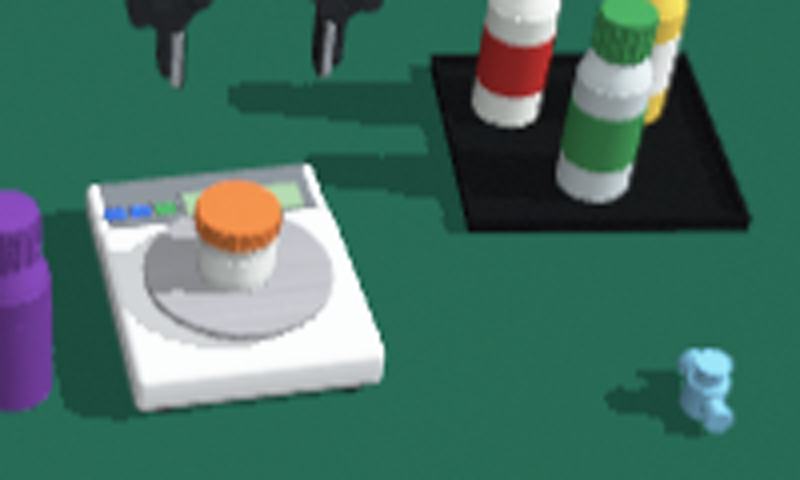

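The jar stands centred: the lid is at crop (238,211), the base around (237,275), and the pan centre at (238,275). Now red goes back.

```bash
python3 -m pendant '[0.5,0.6,0,0,0,0, 0.5,0.6,0,0,0,0, 0.5,0.6,0,0,0,0, 0.5,0.6,0,0,0,0, 0.5,0.6,0,0,0,0, 0.5,0.6,0,0,0,0, 0.5,0.6,0,0,0,0, 0.5,0.6,0,0,0,0, 0.5,0.6,0,0,0,0, 0.47,0.54,0,0,0,0]' 62 | sed -n '2p'
python3 -m pendant '[0,0,0,0,0,0, 0,0,0,0,0,0, 0,0,0,0,0,0, 0,0,0,0,0,0, 0,0,0,0,0,0, 0,0,0,0,0,0]' | sed -n '2,3p'
python3 -c "
from h import *
plan(416.1,255.8,114.5,87.1)"
```

```text
ee_pos: [414.6, 256.7, 189.2]
ee_pos: [417.0, 255.0, 190.4]
ee_rot: [[-0.999, 0.05, -0.0], [0.05, 0.999, -0.0], [0.0, -0.0, -1.0]]
pos [417.  255.  190.4] shift u [0.02 0.02 1.9 ] yaw err -0.0 -> toolz turn 0.01u t 41.02
```

```bash
python3 -m pendant '[0,0.02,0.3,0,0,0, 0,0,0.5,0,0,0, 0,0,0.5,0,0,0, 0,0,0.4,0,0,0, 0,0,0.2,0,0,0, 0,0,0,0,0,0, 0,0,0,0,0,0, 0,0,0,0,0,0, 0,0,0,0,0,0, 0,0,0,0,0,0, 0,0,0,0,0,0]' | sed -n '2p'
python3 -m pendant '[0,0,0,0,0,0, 0,0,0,0,0,0, 0,0,0,0,0,0, 0,0,0,0,0,0, 0,0,0,0,0,0, 0,0,0,0,0,0, 0,0,0,0,0,0]' 0
python3 -m pendant '[0,0,-0.2,0,0,0, 0,0,-0.4,0,0,0, 0,0,-0.4,0,0,0, 0,0,-0.4,0,0,0, 0,0,-0.4,0,0,0, 0,0,-0.4,0,0,0, 0,0,-0.2,0,0,0, 0,0,0,0,0,0, 0,0,0,0,0,0, 0,0,0,0,0,0]' | sed -n '2,6p'
python3 -c "
from h import *
plan(552.7,-352.3,210)"
```

```text
ee_pos: [417.0, 256.8, 115.4]
clock: 42.52
ee_pos: [416.9, 256.5, 115.1]
ee_rot: [[-0.999, 0.048, 0.001], [0.048, 0.999, -0.0], [-0.001, 0.0, -1.0]]
ft_force: [0.2, -1.5, 4.7]
opening: 36.9
grip_force: 60.0
ee_pos: [415.7, 256.3, 208.9]
ee_rot: [[-0.999, 0.048, -0.002], [0.048, 0.999, -0.001], [0.002, -0.001, -1.0]]
ft_force: [0.5, -0.6, -3.3]
opening: 36.5
grip_force: 60.2
pos [415.7 256.3 208.9] shift u [ -4.16 -15.03  -0.02]  t 43.35
```

```bash
python3 -m pendant '[-0.09,-0.3,0,0,0,0, -0.18,-0.655,0,0,0,0, -0.18,-0.655,0,0,0,0, -0.18,-0.655,0,0,0,0, -0.18,-0.655,0,0,0,0, -0.18,-0.655,0,0,0,0, -0.18,-0.655,0,0,0,0, -0.18,-0.655,0,0,0,0, -0.18,-0.655,0,0,0,0, -0.18,-0.655,0,0,0,0, -0.18,-0.655,0,0,0,0, -0.18,-0.655,0,0,0,0]' | sed -n '2p'
python3 -m pendant '[-0.18,-0.655,0,0,0,0, -0.18,-0.655,0,0,0,0, -0.18,-0.655,0,0,0,0, -0.18,-0.655,0,0,0,0, -0.18,-0.655,0,0,0,0, -0.18,-0.655,0,0,0,0, -0.18,-0.655,0,0,0,0, -0.18,-0.655,0,0,0,0, -0.18,-0.655,0,0,0,0, -0.18,-0.655,0,0,0,0, -0.18,-0.655,0,0,0,0, -0.09,-0.3,0,0,0,0]' | sed -n '2p'
python3 -m pendant '[0,0,0,0,0,0, 0,0,0,0,0,0, 0,0,0.3,0,0,0, 0,0,0.4,0,0,0, 0,0,0.4,0,0,0, 0,0,0.4,0,0,0, 0,0,0.3,0,0,0, 0,0,0.2,0,0,0, 0,0,0,0,0,0, 0,0,0,0,0,0, 0,0,0,0,0,0, 0,0,0,0,0,0]' | sed -n '2,6p'
python3 -c "
from h import *
plan(552.7,-352.3,115.5)"
```

```text
ee_pos: [483.9, -48.4, 208.7]
ee_pos: [552.2, -353.6, 208.2]
ee_pos: [553.6, -351.7, 132.1]
ee_rot: [[-0.999, 0.048, 0.002], [0.048, 0.999, -0.002], [-0.002, -0.002, -1.0]]
ft_force: [0.0, 0.4, -1.7]
opening: 36.8
grip_force: 60.7
pos [ 553.6 -351.7  132.1] shift u [ 0.02 -0.02  0.42]  t 46.35
```

```bash
python3 -m pendant '[0.02,-0.02,0.2,0,0,0, 0,0,0.12,0,0,0, 0,0,0.06,0,0,0, 0,0,0.02,0,0,0, 0,0,0,0,0,0, 0,0,0,0,0,0, 0,0,0,0,0,0, 0,0,0,0,0,0, 0,0,0,0,0,0]' | sed -n '2,4p'
python3 -m pendant '[0,0,0,0,0,0, 0,0,0,0,0,0, 0,0,0,0,0,0, 0,0,0,0,0,0, 0,0,0,0,0,0]' 62 | sed -n '2,5p'
python3 -m pendant '[0,0,-0.2,0,0,0, 0,0,-0.4,0,0,0, 0,0,-0.4,0,0,0, 0,0,-0.4,0,0,0, 0,0,-0.4,0,0,0, 0,0,-0.1,0,0,0, 0,0,0,0,0,0, 0,0,0,0,0,0, 0,0,0,0,0,0]' | sed -n '2,4p'
python3 -c "
from h import *
plan(507.4,287,190)"
```

```text
ee_pos: [552.2, -352.0, 115.1]
ee_rot: [[-0.999, 0.048, 0.0], [0.048, 0.999, -0.0], [-0.0, -0.0, -1.0]]
ft_force: [-1.4, 1.9, 5.5]
ee_pos: [551.9, -351.9, 114.1]
ee_rot: [[-0.999, 0.048, -0.0], [0.048, 0.999, 0.0], [0.0, 0.0, -1.0]]
ft_force: [-0.7, -0.0, -0.6]
opening: 61.7
ee_pos: [551.4, -351.5, 189.0]
ee_rot: [[-0.999, 0.048, -0.002], [0.048, 0.999, 0.001], [0.002, 0.001, -1.0]]
ft_force: [0.0, -0.3, -0.5]
pos [ 551.4 -351.5  189. ] shift u [ 1.87 15.89 -0.  ]  t 48.27
```

```bash
python3 -m pendant '[0.09,0.8,0,0,0,0, 0.09,0.8,0,0,0,0, 0.09,0.8,0,0,0,0, 0.09,0.8,0,0,0,0, 0.09,0.8,0,0,0,0, 0.09,0.8,0,0,0,0, 0.09,0.8,0,0,0,0, 0.09,0.8,0,0,0,0, 0.09,0.8,0,0,0,0, 0.09,0.8,0,0,0,0]' | sed -n '2p'
python3 -m pendant '[0.09,0.8,0,0,0,0, 0.09,0.8,0,0,0,0, 0.1,0.8,0,0,0,0, 0.1,0.8,0,0,0,0, 0.1,0.8,0,0,0,0, 0.1,0.8,0,0,0,0, 0.1,0.8,0,0,0,0, 0.1,0.8,0,0,0,0, 0.1,0.8,0,0,0,0, 0.1,0.7,0,0,0,0]' | sed -n '2p'
python3 -m pendant '[0,0,0,0,0,0, 0,0,0,0,0,0, 0,0,0,0,0,0, 0,0,0,0,0,0, 0,0,0,0,0,0, 0,0,0,0,0,0]' | sed -n '2,3p'
python3 -c "
from h import *
plan(507.4,287,114.5,87.1)"
```

```text
ee_pos: [530.4, -28.9, 189.0]
ee_pos: [506.5, 288.6, 188.9]
ee_pos: [507.9, 285.9, 190.4]
ee_rot: [[-0.999, 0.05, -0.0], [0.05, 0.999, -0.0], [0.0, -0.0, -1.0]]
pos [507.9 285.9 190.4] shift u [0.01 0.03 1.9 ] yaw err -0.0 -> toolz turn 0.01u t 50.43
```

```bash
python3 -m pendant '[0,0.02,0.3,0,0,0, 0,0,0.5,0,0,0, 0,0,0.5,0,0,0, 0,0,0.4,0,0,0, 0,0,0.2,0,0,0, 0,0,0,0,0,0, 0,0,0,0,0,0, 0,0,0,0,0,0, 0,0,0,0,0,0, 0,0,0,0,0,0, 0,0,0,0,0,0]' | sed -n '2p'
python3 -m pendant '[0,0,0,0,0,0, 0,0,0,0,0,0, 0,0,0,0,0,0, 0,0,0,0,0,0, 0,0,0,0,0,0, 0,0,0,0,0,0, 0,0,0,0,0,0]' 0
python3 -m pendant '[0,0,-0.2,0,0,0, 0,0,-0.4,0,0,0, 0,0,-0.4,0,0,0, 0,0,-0.4,0,0,0, 0,0,-0.4,0,0,0, 0,0,-0.4,0,0,0, 0,0,-0.2,0,0,0, 0,0,0,0,0,0, 0,0,0,0,0,0, 0,0,0,0,0,0]' | sed -n '2,6p'
python3 -c "
from h import *
plan(490,-301.1,210)"
```

```text
ee_pos: [508.3, 288.0, 115.5]
clock: 51.93
ee_pos: [508.1, 287.9, 115.1]
ee_rot: [[-0.999, 0.048, 0.001], [0.048, 0.999, 0.0], [-0.001, 0.0, -1.0]]
ft_force: [-0.1, -0.5, 4.0]
opening: 36.4
grip_force: 60.2
ee_pos: [506.9, 287.5, 208.8]
ee_rot: [[-0.999, 0.048, -0.003], [0.048, 0.999, -0.001], [0.003, -0.001, -1.0]]
ft_force: [-0.2, -0.7, -2.8]
opening: 36.2
grip_force: 60.2
pos [506.9 287.5 208.8] shift u [ -0.29 -14.72  -0.02]  t 52.77
```

```bash
python3 -m pendant '[-0.01,-0.3,0,0,0,0, -0.01,-0.64,0,0,0,0, -0.01,-0.64,0,0,0,0, -0.01,-0.64,0,0,0,0, -0.01,-0.64,0,0,0,0, -0.01,-0.64,0,0,0,0, -0.01,-0.64,0,0,0,0, -0.01,-0.64,0,0,0,0, -0.01,-0.64,0,0,0,0, -0.01,-0.64,0,0,0,0, -0.01,-0.64,0,0,0,0, -0.01,-0.64,0,0,0,0]' | sed -n '2p'
python3 -m pendant '[-0.01,-0.64,0,0,0,0, -0.01,-0.64,0,0,0,0, -0.01,-0.64,0,0,0,0, -0.01,-0.64,0,0,0,0, -0.02,-0.64,0,0,0,0, -0.01,-0.64,0,0,0,0, -0.01,-0.64,0,0,0,0, -0.02,-0.64,0,0,0,0, -0.01,-0.64,0,0,0,0, -0.02,-0.64,0,0,0,0, -0.01,-0.64,0,0,0,0, -0.01,-0.34,0,0,0,0]' | sed -n '2p'
python3 -m pendant '[0,0,0,0,0,0, 0,0,0,0,0,0, 0,0,0.3,0,0,0, 0,0,0.4,0,0,0, 0,0,0.4,0,0,0, 0,0,0.4,0,0,0, 0,0,0.3,0,0,0, 0,0,0.2,0,0,0, 0,0,0,0,0,0, 0,0,0,0,0,0, 0,0,0,0,0,0, 0,0,0,0,0,0]' | sed -n '2,6p'
python3 -c "
from h import *
plan(490.5,-301.1,115.5)"
```

```text
ee_pos: [497.1, -7.4, 209.3]
ee_pos: [488.5, -303.3, 209.2]
ee_pos: [490.7, -301.3, 131.9]
ee_rot: [[-0.999, 0.048, 0.002], [0.048, 0.999, -0.001], [-0.002, -0.001, -1.0]]
ft_force: [0.8, -0.3, -1.2]
opening: 37.0
grip_force: 60.6
pos [ 490.7 -301.3  131.9] shift u [0.01 0.01 0.41]  t 55.77
```

```bash
python3 -m pendant '[0,0,0.2,0,0,0, 0,0,0.12,0,0,0, 0,0,0.06,0,0,0, 0,0,0.01,0,0,0, 0,0,0,0,0,0, 0,0,0,0,0,0, 0,0,0,0,0,0, 0,0,0,0,0,0, 0,0,0,0,0,0]' | sed -n '2,4p'
python3 -m pendant '[0,0,0,0,0,0, 0,0,0,0,0,0, 0,0,0,0,0,0, 0,0,0,0,0,0, 0,0,0,0,0,0]' 62 | sed -n '2,5p'
python3 -m pendant '[0,0,-0.2,0,0,0, 0,0,-0.4,0,0,0, 0,0,-0.4,0,0,0, 0,0,-0.4,0,0,0, 0,0,-0.4,0,0,0, 0,0,-0.1,0,0,0, 0,0,0,0,0,0, 0,0,0,0,0,0, 0,0,0,0,0,0]' | sed -n '2,4p'
python3 -c "
from h import *
plan(429.6,342.9,190)"
```

```text
ee_pos: [490.1, -300.9, 115.1]
ee_rot: [[-0.999, 0.048, 0.0], [0.048, 0.999, -0.0], [-0.0, -0.0, -1.0]]
ft_force: [-1.3, -0.2, 1.7]
ee_pos: [490.0, -300.9, 114.8]
ee_rot: [[-0.999, 0.048, -0.0], [0.048, 0.999, -0.0], [0.0, -0.0, -1.0]]
ft_force: [1.2, 0.3, -0.3]
opening: 62.1
ee_pos: [489.4, -300.4, 189.6]
ee_rot: [[-0.999, 0.048, -0.002], [0.048, 0.999, 0.001], [0.002, 0.001, -1.0]]
ft_force: [-0.5, 0.6, -0.5]
pos [ 489.4 -300.4  189.6] shift u [2.270e+00 1.599e+01 1.000e-02]  t 57.68
```

```bash
python3 -m pendant '[0.11,0.8,0,0,0,0, 0.11,0.8,0,0,0,0, 0.11,0.8,0,0,0,0, 0.11,0.8,0,0,0,0, 0.11,0.8,0,0,0,0, 0.11,0.8,0,0,0,0, 0.11,0.8,0,0,0,0, 0.11,0.8,0,0,0,0, 0.11,0.8,0,0,0,0, 0.11,0.8,0,0,0,0]' | sed -n '2p'
python3 -m pendant '[0.12,0.8,0,0,0,0, 0.12,0.8,0,0,0,0, 0.12,0.8,0,0,0,0, 0.12,0.8,0,0,0,0, 0.12,0.8,0,0,0,0, 0.12,0.8,0,0,0,0, 0.12,0.8,0,0,0,0, 0.11,0.8,0,0,0,0, 0.11,0.8,0,0,0,0, 0.11,0.8,0,0,0,0]' | sed -n '2p'
python3 -m pendant '[0,0,0,0,0,0, 0,0,0,0,0,0, 0,0,0,0,0,0, 0,0,0,0,0,0, 0,0,0,0,0,0, 0,0,0,0,0,0]' | sed -n '2,3p'
python3 -c "
from h import *
plan(429.6,342.9,113.5,87.1)"
```

```text
ee_pos: [460.4, 22.4, 189.5]
ee_pos: [429.2, 344.0, 189.3]
ee_pos: [430.5, 341.9, 190.8]
ee_rot: [[-0.999, 0.05, -0.0], [0.05, 0.999, -0.0], [0.0, -0.0, -1.0]]
pos [430.5 341.9 190.8] shift u [0.02 0.03 1.93] yaw err -0.0 -> toolz turn 0.01u t 59.85
```

```bash
python3 -m pendant '[0.02,0.02,0.3,0,0,0, 0,0,0.5,0,0,0, 0,0,0.5,0,0,0, 0,0,0.4,0,0,0, 0,0,0.23,0,0,0, 0,0,0,0,0,0, 0,0,0,0,0,0, 0,0,0,0,0,0, 0,0,0,0,0,0, 0,0,0,0,0,0, 0,0,0,0,0,0]' | sed -n '2p'
python3 -m pendant '[0,0,0,0,0,0, 0,0,0,0,0,0, 0,0,0,0,0,0, 0,0,0,0,0,0, 0,0,0,0,0,0, 0,0,0,0,0,0, 0,0,0,0,0,0]' 0
python3 -m pendant '[0,0,-0.2,0,0,0, 0,0,-0.4,0,0,0, 0,0,-0.4,0,0,0, 0,0,-0.4,0,0,0, 0,0,-0.4,0,0,0, 0,0,-0.4,0,0,0, 0,0,-0.2,0,0,0, 0,0,0,0,0,0, 0,0,0,0,0,0, 0,0,0,0,0,0]' | sed -n '2,6p'
python3 -c "
from h import *
plan(543.7,-237.2,210)"
```

```text
ee_pos: [430.1, 343.9, 114.7]
clock: 61.35
ee_pos: [429.9, 343.6, 114.3]
ee_rot: [[-0.999, 0.048, 0.001], [0.048, 0.999, 0.0], [-0.001, 0.0, -1.0]]
ft_force: [-0.0, -1.8, 5.1]
opening: 36.8
grip_force: 59.9
ee_pos: [428.8, 343.3, 208.1]
ee_rot: [[-0.999, 0.048, -0.002], [0.048, 0.999, -0.001], [0.002, -0.001, -1.0]]
ft_force: [-0.0, -0.3, -1.6]
opening: 36.5
grip_force: 60.1
pos [428.8 343.3 208.1] shift u [ -3.57 -14.36  -0.04]  t 62.18
```

```bash
python3 -m pendant '[-0.07,-0.3,0,0,0,0, -0.155,-0.625,0,0,0,0, -0.155,-0.625,0,0,0,0, -0.155,-0.625,0,0,0,0, -0.155,-0.625,0,0,0,0, -0.155,-0.625,0,0,0,0, -0.155,-0.625,0,0,0,0, -0.155,-0.625,0,0,0,0, -0.155,-0.625,0,0,0,0, -0.155,-0.625,0,0,0,0, -0.155,-0.625,0,0,0,0, -0.155,-0.625,0,0,0,0]' | sed -n '2p'
python3 -m pendant '[-0.155,-0.625,0,0,0,0, -0.155,-0.625,0,0,0,0, -0.155,-0.625,0,0,0,0, -0.155,-0.625,0,0,0,0, -0.155,-0.625,0,0,0,0, -0.155,-0.625,0,0,0,0, -0.155,-0.625,0,0,0,0, -0.155,-0.625,0,0,0,0, -0.155,-0.625,0,0,0,0, -0.155,-0.625,0,0,0,0, -0.155,-0.625,0,0,0,0, -0.09,-0.31,0,0,0,0]' | sed -n '2p'
python3 -m pendant '[0,0,0,0,0,0, 0,0,0,0,0,0, 0,0,0.3,0,0,0, 0,0,0.4,0,0,0, 0,0,0.4,0,0,0, 0,0,0.4,0,0,0, 0,0,0.3,0,0,0, 0,0,0.2,0,0,0, 0,0,0,0,0,0, 0,0,0,0,0,0, 0,0,0,0,0,0, 0,0,0,0,0,0]' | sed -n '2,6p'
python3 -c "
from h import *
plan(543.9,-237.4,114.8)"
```

```text
ee_pos: [485.8, 51.6, 208.4]
ee_pos: [543.4, -239.9, 208.3]
ee_pos: [545.2, -237.4, 131.1]
ee_rot: [[-0.999, 0.048, 0.002], [0.048, 0.999, -0.001], [-0.002, -0.001, -1.0]]
ft_force: [0.5, 0.1, -0.5]
opening: 36.4
grip_force: 60.4
pos [ 545.2 -237.4  131.1] shift u [ 0.03 -0.    0.41]  t 65.18
```

Lower, release, rise and back off towards +y, then check the final scene.

```bash
python3 -m pendant '[0.02,0,0.2,0,0,0, 0,0,0.12,0,0,0, 0,0,0.06,0,0,0, 0,0,0.01,0,0,0, 0,0,0,0,0,0, 0,0,0,0,0,0, 0,0,0,0,0,0, 0,0,0,0,0,0, 0,0,0,0,0,0]' | sed -n '2,4p'
python3 -m pendant '[0,0,0,0,0,0, 0,0,0,0,0,0, 0,0,0,0,0,0, 0,0,0,0,0,0, 0,0,0,0,0,0]' 62 | sed -n '2,5p'
python3 -m pendant '[0,0,-0.2,0,0,0, 0,0,-0.4,0,0,0, 0,0,-0.4,0,0,0, 0,0,-0.4,0,0,0, 0,0,-0.4,0,0,0, 0,0,-0.4,0,0,0, 0,0,-0.4,0,0,0, 0,0,-0.2,0,0,0, 0,0,0,0,0,0, 0,0,0,0,0,0, 0,0,0,0,0,0]' | sed -n '2,4p'
python3 -m pendant '[0.3,0.7,0,0,0,0, 0.3,0.7,0,0,0,0, 0.3,0.7,0,0,0,0, 0.3,0.7,0,0,0,0, 0.3,0.7,0,0,0,0, 0.3,0.7,0,0,0,0, 0.3,0.7,0,0,0,0, 0.3,0.7,0,0,0,0, 0.3,0.7,0,0,0,0, 0.3,0.7,0,0,0,0, 0,0,0,0,0,0, 0,0,0,0,0,0]' | sed -n '1,2p'
python3 - <<'E'
from h import *
A=cv2.imread("pics/scene0.png")[:,:,::-1];B=ctrl.read_camera("scene");cv2.imwrite("pics/s9.png",B[:,:,::-1])
T=ctrl.read_camera("top");cv2.imwrite("pics/t9.png",T[:,:,::-1])
T0=cv2.imread("pics/top0.png")[:,:,::-1]
for k,lo,hi in(("red",(0,150,60),(6,255,255)),("green",(50,120,40),(70,255,255)),("black",(0,0,0),(180,255,45))):
    for im in(A,B):
        print(k,[cv2.boundingRect(c) for c in comps("scene",im.copy(),lo,hi,(145,140,245,220),100)])
    for im in(T0,T):
        l,h=(lo,hi) if k!="black" else ((0,0,0),(180,160,90))
        print(k,"top",[cv2.boundingRect(c) for c in comps("top",im.copy(),l,h,(335,235,415,285) if k!="black" else (340,235,366,260),100)])
E
```

```text
ee_pos: [543.6, -237.0, 114.3]
ee_rot: [[-0.999, 0.048, 0.0], [0.048, 0.999, -0.0], [-0.0, -0.0, -1.0]]
ft_force: [-1.6, 0.9, 2.4]
ee_pos: [543.6, -237.0, 114.0]
ee_rot: [[-0.999, 0.048, 0.0], [0.048, 0.999, -0.0], [-0.0, -0.0, -1.0]]
ft_force: [0.3, 0.7, 1.1]
opening: 62.2
ee_pos: [543.0, -236.7, 224.9]
ee_rot: [[-0.999, 0.048, -0.002], [0.048, 0.999, 0.001], [0.002, 0.001, -1.0]]
ft_force: [0.1, -0.2, -0.8]
clock: 68.27
ee_pos: [436.4, 49.4, 224.9]
red [(157, 164, 18, 20)]
red [(157, 164, 18, 20)]
red top [(397, 238, 15, 16)]
red top []
green [(180, 147, 16, 18), (182, 177, 20, 14)]
green [(179, 147, 17, 18), (182, 176, 19, 16)]
green top [(374, 265, 16, 16)]
green top []
black [(207, 158, 16, 18)]
black [(206, 158, 17, 18)]
black top [(346, 240, 17, 17)]
black top [(346, 240, 18, 17)]
```

View pics/s9.png

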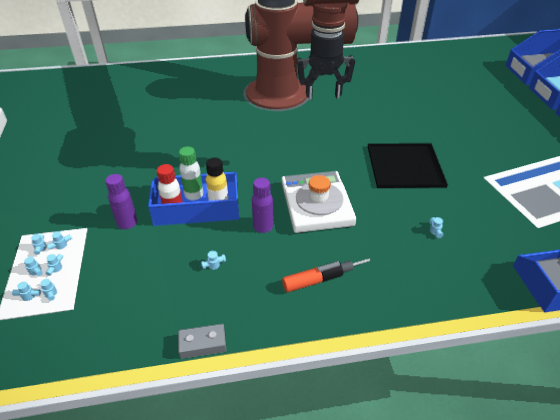

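View pics/t9.png

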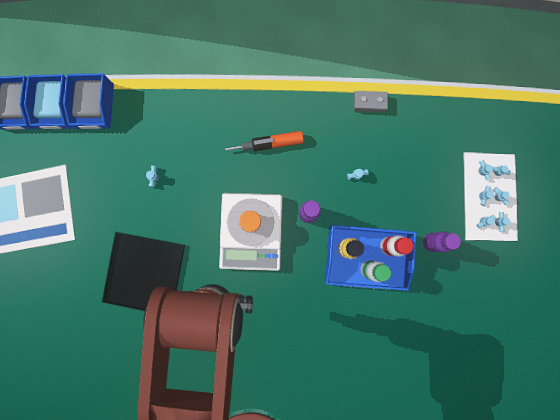

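In both views the bottles are back at the same pixels as at the start (within 1 px), upright in the bin. The jar is at top (250,221), on the pan centre, and the screwdriver and valve bodies haven't moved. I'm handing in.

```bash
python3 -m pendant '[0,0,0,0,0,0, 0,0,0,0,0,0, 0,0,0,0,0,0, 0,0,0,0,0,0, 0,0,0,0,0,0, 0,0,0,0,0,0]' | tail -3; python3 -c "
from workcell import ctrl
print(ctrl.sign_off())"
```

```text
ft_force: [-0.7, 0.2, 0.2]
opening: 62.1
grip_force: 0.0
the job is handed in; nothing more can be done
None
```

The job is done and handed in: the jar stands in the middle of the scale's pan and all three bottles are back in the bin within about a pixel of their starting spots; hand-in gave no verdict.

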